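Load the inspection slide and hold it at the click stop

ROBOT

A 6-joint arm with a two-finger parallel gripper is mounted at the origin on the work surface. World frame = base frame: x ahead of the robot, y to its left, z up, the work surface at z = 0. Lengths are in mm, angles in rad, forces in N, time in s.
With the tool pointing down it reaches from about 400 to 925 mm from the base axis. Payload 12.5 kg.
Tool frame: the origin (TCP) lies at the very end of the fingers, on their centre line; the grasp point (between the pads) lies 19 mm behind it; z points along the fingers, y is the line along which they close (so a half turn about z gives the same grasp; the last joint's range is limited). The gripper opens to 95 mm and grips with 3 to 60 N. Pads are 20 mm wide; open, the fingers measure 119 mm over their backs; the gripper's body (75 mm by 180 mm) begins 59 mm behind the grasp point.
Start: joints at [1.108, 0.491, 1.559, -0, 1.092, -0.106], TCP at [218.284, 585.664, 188.661] pointing down, gripper open.
Joint ranges: [-3.1, 3.1], [-0.84, 2.19], [0.05, 2.79], [-1.13, 4.28], [0.06, 2.93], [-2.69, 2.69]. Speed limits (rad/s): [2.22, 2.22, 2.79, 3.14, 3.14, 3.14].

INTERFACE

Orientations are given as a unit quaternion [x, y, z, w].
In Python, from plant import * gives the robot as it stands. Calls block until the motion is done:
- move_ptp(position, orientation): joint-space move of the TCP to a pose.
- move_straight(position, ori=None, vel=150, guard=None): straight line of the TCP; ori=None keeps the orientation; vel is the mean speed in mm/s. With guard (N) it stops when the force on the tool has changed by that much, and returns True; else False.
- movej(angles): joint-space move.
- move_gripper(opening): finger opening in mm; the grip force is fixed at half the most; returns when the fingers have stopped.
- wait(seconds).
- solve_ik(position, orientation): joint angles nearest the present ones, or None.
- camera(name): name is "side" or "top"; returns a dict with "img" (400x640x3 uint8, red, green, blue), "mtx" (3x3 intrinsics, pixels), "dist_coeffs" ([k1, k2, p1, p2, k3] as OpenCV has them; the pictures are not rectified), "cam_to_world" (4x4, takes a point from camera to world coordinates). Camera axes: x right, y up, looking along -z (the intrinsics and any distortion apply to the point x, -y, -z); pixel columns grow to the right and rows downward; lengths in mm; the calibration is good to about 2 mm. A picture is of the moment at which its call begins. There is no depth.
A pose or a line that the arm cannot do raises MotionError and nothing moves.
- job_done(): hands the job in; it is judged then, once.
Readings, each from a call of its own:
- current_t(): time.
- current_joints(): joint angles.
- current_dq(): joint speeds.
- current_joint_efforts(): joint torques, N m.
- current_eef_pos(): TCP position.
- current_eef_rot(): TCP orientation.
- current_wrist_force(): force on the tool from outside, world axes, zero at the start.
- current_wrist_torque(): the same for the moment, N m.
- current_finger_gap(): finger opening in mm.
- current_gripper_force(): force on a finger pad.
Only numpy, scipy, OpenCV 4.12 (cv2) and the standard library are available. Lean on these libraries where they do the work, as an engineer would, in place of code of your own. Each camera call takes 0.05 s, during which the arm holds its last target. There are 200 camera calls.

TASK

Load the inspection slide: set the round blue capacitor upright into the round nest and the rectangular transformer upright into the rectangular nest of the blue carriage, both fully down, while the carriage is still well back from the ball stop. Then take the carriage by its red handle and slide it along the rail towards the little camera until you feel the spring ball click into its notch, without pushing on past it, and finish there: keep the red handle gripped and the carriage held at the notch. Leave the screwdriver, the jar and the tape roll alone.

Things in the scene. Friction and masses are not known exactly. Their poses are not given: they have to be found in the camera images.
- rail: Straight linear rail, fixed to the bench, 400 mm long (its y), base 60 mm wide (its x), 23 mm high; origin at the centre of its underside on the bench. The carriage runs along its y axis; it starts near the -y end and is to go towards +y. About 0.7 N of sliding friction. A hidden end stop lets the carriage centre go no further than 80 mm to +y of the rail's centre.
- stage: Blue carriage plate on the rail, 70 mm (its x) by 180 mm (its y, along the rail) by 16 mm thick; origin at the centre of its underside, 24 mm above the bench, so its top is 40 mm above the bench; its axes are parallel to the rail's. About 0.5 kg. It can only slide along the rail. It carries the handle in the middle, the round nest towards +y, the rectangular nest towards -y.
- handle (a point): Centre of the top of the red handle, an upright tab on the middle of the carriage, 14 mm thick (carriage x) by 24 mm (carriage y, along the rail) and 48 mm tall above the plate; its top is 88 mm above the bench. Grip it across its 14 mm thickness. A 3 mm thick steel foot plate 30 x 34 mm surrounds its base.
- nest_round (a point): Centre of the floor of the round nest, 33 mm above the bench; hole 41 mm across, 7 mm deep; 55 mm to +y of the handle along the carriage. For the capacitor.
- nest_rect (a point): Centre of the floor of the rectangular nest, 33 mm above the bench; hole 35 mm (carriage x) by 49 mm (carriage y), 7 mm deep; 55 mm to -y of the handle along the carriage. For the transformer, either way round.
- notch (a point): Middle of the notch on the +x flank of the carriage, 35 mm from its centreline, between two small vertical brass lobes 10 mm apart (centres 5 mm either side of this point along the rail), abreast of the handle, 32 mm above the bench. The steel ball comes to rest here.
- detent: Ball stop and inspection camera, one fixed unit clamped beside the rail on its +x side, its place along the rail differing from run to run: brass block 38 mm high, and outside it, 140 mm from the rail's centreline, a small white camera on a post, 85 mm high. Origin: on the bench, on the rail's centreline, exactly abreast of the ball; axes parallel to the rail's. It does not move.
- ball_spot (a point): Place of the steel spring ball in the brass block, 32 mm above the bench; the carriage is at the notch when notch is abreast of it. Coming from -y, the ball resists from about 10 mm before the notch, with up to about 6 N; the crest is 5 mm before it; then the ball draws the carriage into the notch if the grip lets it, and about 5 N holds it there either way. 5 mm beyond is an equal crest.
- transformer: Rectangular transformer block, dark grey steel with a yellow band round its middle, 30 mm (its x) by 44 mm (its y) by 42 mm high, 0.15 to 0.27 kg; origin at the centre of its underside; stands upright on the bench.
- capacitor: Round capacitor can, blue with a white ring near its top, 36 mm across and 48 mm high, about 0.08 kg; origin at the centre of its underside; stands upright on the bench.
- screwdriver: Bystander: screwdriver with yellow handle lying on the bench; leave alone.
- jar: Bystander: amber jar, 56 mm across, 60 mm high; leave alone.
- tape: Bystander: black tape roll lying flat, 96 mm across, 18 mm high; leave alone.

How it is judged:
By the outcome, as a careful person would: the job done as asked, in the order asked, and still so for the second after the job is handed in, while the arm keeps its last pose, push and grip.
It also fails if it takes over 72 s, if anything falls off the work surface, if the arm or the gripper's body presses on something with over 40 N, if the wrist force passes 120 N, or if a joint passes its speed limit or range.

## Working session

There is one attempt and no reset: what is moved stays moved. The work goes in short steps, each a Python script; the robot and the scene stay as the last script left them, time stands still between calls to the robot, and variables do not carry over. Pictures are saved under pics/ and viewed, at most 10 in all, crops included, and the job is handed in when it is done.

```bash
mkdir -p pics; ls; python3 - <<'E'
from plant import *
import cv2,numpy as np
for n in("top","side"):
    c=camera(n); cv2.imwrite(f"pics/{n}0.png",c["img"][:,:,::-1]); np.savez(f"{n}0.npz",**c)
    print(n,c["mtx"].tolist(),c["dist_coeffs"],np.round(c["cam_to_world"],3).tolist())
print(current_t(),current_eef_rot(),current_finger_gap())
E
```

```text
pics
top [[462.9301384412432, 0.0, 323.6089621999564], [0.0, 462.9301384412432, 204.01177921032544], [0.0, 0.0, 1.0]] [-0.01094563  0.          0.          0.          0.        ] [[-0.018, 0.998, -0.055, 471.209], [-1.0, -0.019, -0.019, -11.571], [-0.02, 0.055, 0.998, 1079.973], [0.0, 0.0, 0.0, 1.0]]
side [[396.5985431705457, 0.0, 321.36767826945095], [0.0, 396.5985431705457, 192.8278982552022], [0.0, 0.0, 1.0]] [0.0277835 0.        0.        0.        0.       ] [[0.937, 0.197, -0.287, 254.079], [-0.348, 0.5, -0.793, -825.496], [-0.013, 0.843, 0.537, 635.388], [0.0, 0.0, 0.0, 1.0]]
0.1 [ 1.77457584e-01  9.84128345e-01 -4.39873221e-04 -1.17932125e-04] 95.12027536268023
```

View pics/top0.png

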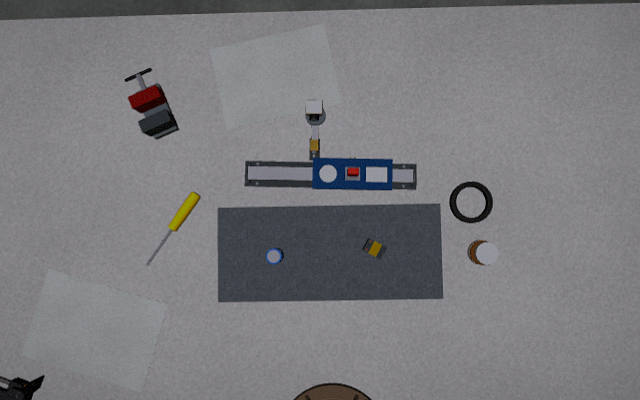

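View pics/side0.png

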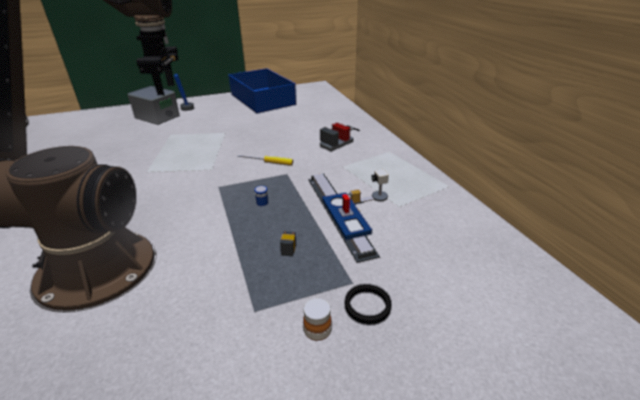

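The top view shows the carriage (blue, px 313–392 × 158–190) with its red handle at (353,172) and the round nest at (328,173). The rectangular nest is at (376,174), the ball block near (314,146), the capacitor at (274,256) and the transformer at (374,248). The image's left is world +y, so the slide goes left.

```bash
cat > h.py <<'E'
import numpy as np, cv2
def cast(c,px,z):
    px=np.asarray(px,float).reshape(-1,1,2)
    u=cv2.undistortPoints(px,c["mtx"],c["dist_coeffs"]).reshape(-1,2)
    d=np.c_[u[:,0],-u[:,1],-np.ones(len(u))]@c["cam_to_world"][:3,:3].T
    o=c["cam_to_world"][:3,3]
    return (o+d*((z-o[2])/d[:,2])[:,None])[:,:2]
def blobs(img,lo,hi,roi,amin=15,up=4):
    x0,y0,x1,y1=roi
    im=cv2.resize(img[y0:y1,x0:x1],None,fx=up,fy=up,interpolation=cv2.INTER_CUBIC)
    m=cv2.inRange(cv2.cvtColor(im,cv2.COLOR_RGB2HSV),lo,hi)
    cs,_=cv2.findContours(m,cv2.RETR_EXTERNAL,cv2.CHAIN_APPROX_NONE)
    cs=[c for c in cs if cv2.contourArea(c)>amin*up*up]
    return [((c.reshape(-1,2)+.5)/up-.5+[x0,y0]).astype(np.float32) for c in sorted(cs,key=cv2.contourArea,reverse=True)]
E
python3 - <<'E'
from h import *
t=dict(np.load("top0.npz"));s=dict(np.load("side0.npz"))
I=t["img"]
def show(n,c,bs,z):
    for b in bs[:3]:
        w=cast(c,b,z).astype(np.float32); r=cv2.minAreaRect(w)
        print(n,"px",b.mean(0).round(1),np.round(r[0],1),np.round(r[1],1),round(r[2],1))
R=(300,150,400,200)
show("blue",t,blobs(I,(100,120,40),(125,255,255),R),40)
show("white",t,blobs(I,(0,0,180),(180,70,255),(318,160,390,188)),40)
show("red",t,blobs(I,(0,120,120),(8,255,255),R,8),88)
show("cap",t,blobs(I,(100,100,60),(125,255,255),(255,240,295,272)),48)
show("capwhite",t,blobs(I,(90,0,140),(130,110,255),(264,246,284,266)),48)
show("yel",t,blobs(I,(18,120,90),(35,255,255),(355,232,395,265)),42)
show("brass",t,blobs(I,(10,100,90),(30,255,255),(300,130,330,160),8),38)
show("rail",t,blobs(I,(0,0,0),(180,90,120),(235,155,312,195)),10)
a=cv2.resize(I[125:200,290:420],None,fx=6,fy=6,interpolation=cv2.INTER_CUBIC)
b=cv2.resize(I[232:267,250:400],None,fx=5.2,fy=5.2,interpolation=cv2.INTER_CUBIC)
b=b[:150,:780]; p=np.zeros((600,780,3),np.uint8);p[:450]=a;p[450:450+len(b)]=b[:150]
cv2.imwrite("pics/z1.png",p[:,:,::-1])
S=s["img"]
a=cv2.resize(S[165:265,240:400],None,fx=5,fy=5,interpolation=cv2.INTER_CUBIC)
cv2.imwrite("pics/z2.png",a[:,:,::-1])
E
```

```text
blue px [352.  173.5] [596.9 -57.3] [181.9  70.5] 87.8
red px [352.8 170.6] [596.5 -57.5] [22.9 13. ] 86.7
cap px [273.5 255.9] [414.8 122.1] [36.3 37.7] 89.3
capwhite px [273.  255.9] [414.5 122.4] [27.9 27.1] 89.1
yel px [374.6 248.5] [ 427.  -103.9] [19.3 30.7] 61.0
brass px [313.7 144.8] [664.3  28.2] [17.6 25.3] 89.1
rail px [276.1 173.4] [602.8 114.3] [158.2  63.5] 87.8
```

View pics/z1.png

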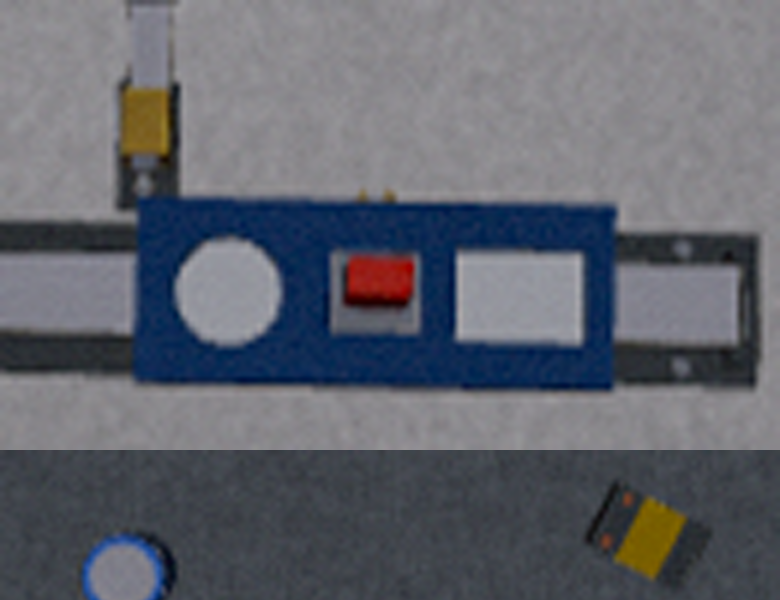

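View pics/z2.png

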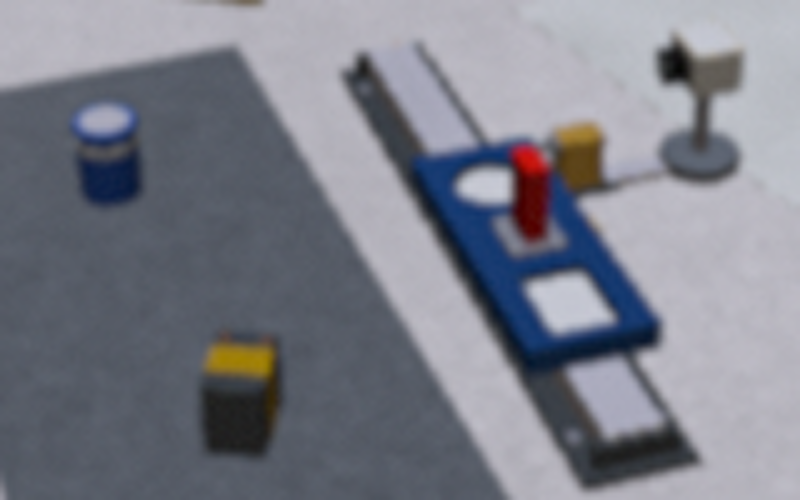

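The zoomed views show the holes clearly: round at z1 (228,292), rectangular at (520,298). The transformer's long axis is tilted about 26° in the image, its band across the middle, and everything stands upright. Next I'll cross-check with the side camera.

```bash
python3 - <<'E'
from h import *
t=dict(np.load("top0.npz"));s=dict(np.load("side0.npz"))
def show(n,c,bs,z):
    for b in bs[:2]:
        w=cast(c,b,z).astype(np.float32); r=cv2.minAreaRect(w)
        print(n,"px",b.mean(0).round(1),np.round(r[0],1),np.round(r[1],1),round(r[2],1))
I,S=t["img"],s["img"]
for n,c,im,R in(("top",t,I,[(318,160,342,188),(362,162,390,186)]),("side",s,S,[(328,194,346,210),(342,216,366,234)])):
    for r in R: show(n+" hole",c,blobs(im,(0,0,140),(180,70,255),r),40 if n=="top" else 37)
show("s blue",s,blobs(S,(100,120,40),(125,255,255),(318,188,376,242)),40)
show("s capw",s,blobs(S,(90,0,130),(130,110,255),(250,183,272,196)),48)
show("s capblue",s,blobs(S,(100,100,40),(125,255,255),(250,180,272,210)),48)
show("s yel",s,blobs(S,(18,120,90),(35,255,255),(275,228,300,245)),42)
show("foot",t,blobs(I,(0,0,100),(180,70,255),(342,164,362,184)),43)
E
```

```text
top hole px [327.6 173.2] [598.   -2.1] [38.4 36.9] 88.9
top hole px [376.1 174.1] [ 593.6 -111.4] [46.2 32.3] 88.7
side hole px [336.9 201.9] [595.3   0.7] [35.4 29.1] 67.2
side hole px [353.3 225.4] [ 594.7 -111.4] [45.9 34.6] 86.9
s blue px [344.2 213.6] [594.7 -62.8] [196.3  75.4] 87.5
s capw px [260.3 188.3] [415.2 126.5] [34.6 34. ] 68.4
s capblue px [261.6 200.2] [405.3  63.8] [46.4 31.3] 81.5
s capblue px [260.9 190.8] [414.6 115.2] [34.2 37. ] 86.0
s yel px [288.  236.6] [ 429.5 -101.9] [23.6 31.8] 60.9
foot px [352.1 174.5] [596.2 -57.2] [33.6 29.6] 86.7
```

```bash
cat >> h.py <<'E'
from plant import *
PH=np.radians(-2.2)               # carriage x direction
D=np.array([np.cos(PH+np.pi/2),np.sin(PH+np.pi/2)])  # carriage +y
C=np.array([595.9,-57.0])         # carriage centre
def q(phi):
    a=(phi+np.pi/2)/2; return [np.cos(a),np.sin(a),0,0]
def P(xy,z): return [float(xy[0]),float(xy[1]),float(z)]
def stat(n=""): print(n,"t",round(current_t(),2),"p",np.round(current_eef_pos(),1),"F",np.round(current_wrist_force(),1),"gap",round(current_finger_gap(),1),flush=True)
def pick(xy,phi,zg=13):
    move_ptp(P(xy,75),q(phi)); stat("above")
    print("guard",move_straight(P(xy,zg),vel=120,guard=10)); move_gripper(0); stat("grip")
    move_straight(P(xy,85),vel=200); stat("lift")
E
python3 - <<'E'
from h import *
pick([414.8,122.6],PH)
N=C+55*D
move_ptp(P(N,80),q(PH)); wait(.2); stat("over nest")
c=camera("side"); np.savez("s1.npz",**c); cv2.imwrite("pics/s1.png",cv2.resize(c["img"][130:260,260:420],None,fx=5,fy=4.6,interpolation=cv2.INTER_CUBIC)[:,:,::-1])
print("guard",move_straight(P(N,46.5),vel=40,guard=5)); stat("down")
E
```

```text
above t 1.97 p [415.  123.2  75.1] F [0.1 0.1 0.2] gap 95.1
guard False
grip t 3.62 p [414.9 122.6  13. ] F [ 0.4 -0.1  0.4] gap 35.1
lift t 4.12 p [414.6 122.6  84.7] F [ 0.1  0.2 -0.8] gap 35.2
over nest t 5.22 p [597.3  -1.   80.2] F [ 0.   0.6 -0.3] gap 34.8
guard False
down t 6.25 p [598.1  -2.1  46.6] F [ 0.7  0.6 -0.1] gap 35.4
```

View pics/s1.png

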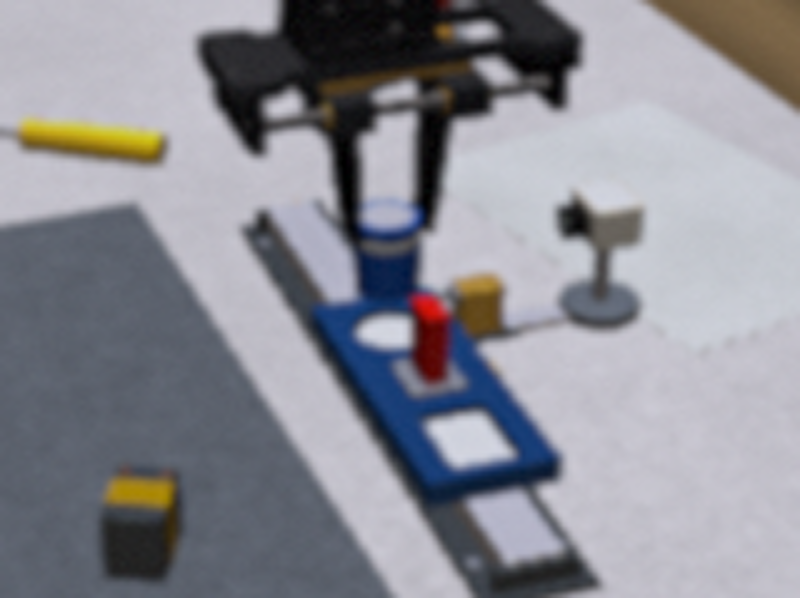

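The picture shows the capacitor hanging upright over the round nest. It then went down to about 0.6 mm above the floor with no contact, so it is inside the hole. I'll seat it, release, and fetch the transformer.

```bash
python3 - <<'E'
from h import *
N=C+55*D
print("guard",move_straight(P(N,44),vel=10,guard=3)); stat("seat")
move_gripper(60); wait(.2); stat("open")
p=current_eef_pos(); move_straight([p[0],p[1],110],vel=150)
move_gripper(95)
pick([427.4,-103.5],np.radians(-29))
R=C-55*D
move_ptp(P(R,82),q(PH)); wait(.3); stat("over")
c=camera("side"); np.savez("s2.npz",**c); cv2.imwrite("pics/s2.png",cv2.resize(c["img"][130:260,260:420],None,fx=5,fy=4.6,interpolation=cv2.INTER_CUBIC)[:,:,::-1])
E
```

```text
guard True
seat t 6.47 p [598.3  -2.1  45.9] F [0.3 0.2 4. ] gap 34.9
open t 7.33 p [597.8  -2.   45.2] F [ 0.8 -0.3 -0.3] gap 59.3
above t 9.52 p [ 428.8 -103.8   75.4] F [0.6 0.8 0.2] gap 94.7
guard False
grip t 11.23 p [ 427.5 -103.5   13. ] F [ 0.1  0.5 -1.5] gap 29.1
lift t 11.74 p [ 427.2 -103.4   84.6] F [-1.1  0.8 -1.6] gap 29.6
over t 12.75 p [ 593.3 -112.1   82.3] F [-0.4  0.4 -0.5] gap 29.7
```

View pics/s2.png

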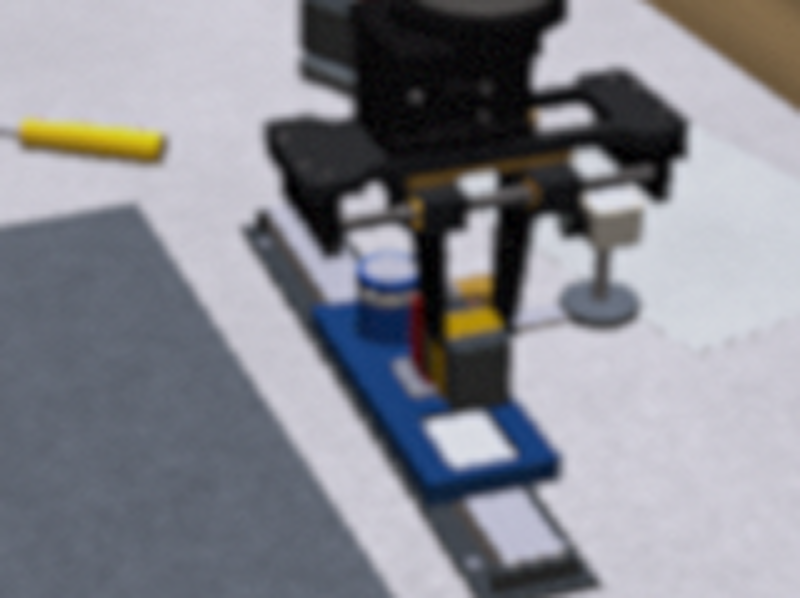

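The capacitor stands seated in its nest, and the transformer hangs upright and square above the rectangular one. I'll lower it.

```bash
python3 - <<'E'
from h import *
R=C-55*D
print("guard",move_straight(P(R,46.8),vel=40,guard=6)); stat("down")
if current_eef_pos()[2]<48:
    print("guard",move_straight(P(R,44),vel=10,guard=4)); stat("seat")
E
```

```text
guard False
down t 13.83 p [ 593.9 -112.    47. ] F [ 0.6 -0.  -1. ] gap 29.1
guard True
seat t 14.08 p [ 594.2 -112.1   45.9] F [-0.5  0.1  5. ] gap 29.3
```

```bash
python3 - <<'E'
from h import *
move_gripper(55); wait(.2); stat("open")
p=current_eef_pos(); move_straight([p[0],p[1],130],vel=180)
move_straight([p[0]-130,p[1],160],vel=250)
T=camera("top");s=camera("side")
a=cv2.resize(s["img"][165:265,280:420],None,fx=4,fy=4,interpolation=cv2.INTER_CUBIC)[:300]
b=cv2.resize(T["img"][125:200,290:430],None,fx=4,fy=4,interpolation=cv2.INTER_CUBIC)
cv2.imwrite("pics/c3.png",np.vstack([a,b])[:,:,::-1]); np.savez("t3.npz",**T)
stat()
E
```

```text
open t 14.95 p [ 593.6 -111.9   45. ] F [0.5 0.7 0.3] gap 54.6
 t 16.36 p [ 464.7 -112.   159.4] F [0.8 0.1 0.3] gap 55.1
```

View pics/c3.png

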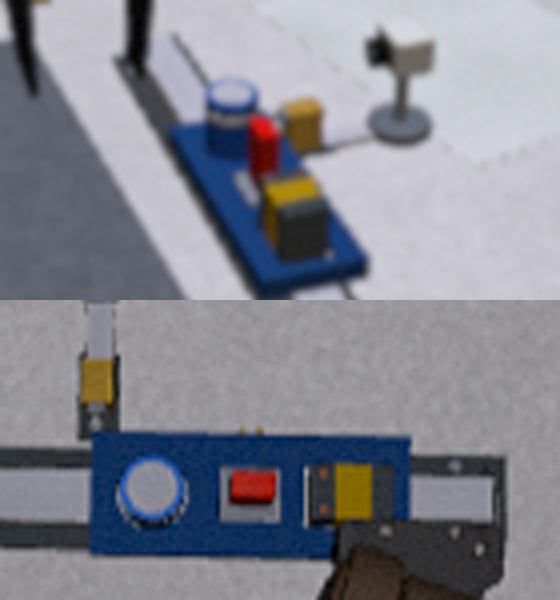

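Both parts are fully down and upright. The lobes at c3 (251,432) are about 87 mm short of the ball at (96,420). I'll grip the handle, slide to 12–15 mm before the ball, then feel my way.

```bash
python3 - <<'E'
from h import *
move_gripper(45)
p=current_eef_pos(); move_ptp(P(C,135),q(PH))
print("guard",move_straight(P(C,54),vel=100,guard=8)); stat("at handle")
move_gripper(0); wait(.2); stat("grip")
move_straight(P(C+68*D,54),vel=50); wait(.2); stat("68")
F0=np.array(current_wrist_force()[:2])@D
log=[];pk=0
for s in np.arange(69,100,1.0):
    move_straight(P(C+s*D,54),vel=10); wait(.1)
    f=-np.mean([np.array(current_wrist_force()[:2])@D-0 for _ in range(3)])
    a=(np.array(current_eef_pos()[:2])-C)@D
    print(s,round(a,1),round(f,2),flush=True)
    pk=max(pk,f)
    if pk>3 and f<-1.5: break
stat("end")
E
```

```text
guard False
at handle t 18.41 p [596.2 -57.1  54.6] F [ 0.4 -1.   0.2] gap 45.1
grip t 19.23 p [598.7 -57.3  54.3] F [12.4 -0.1 -6.6] gap 13.6
68 t 20.93 p [601.4  10.8  54.3] F [12.5 -0.2 -6.7] gap 13.9
69.0 68.9 -0.29
70.0 69.9 -0.51
71.0 70.9 -0.4
72.0 71.9 -0.57
73.0 72.9 -0.75
74.0 73.9 -0.47
75.0 74.9 0.51
76.0 75.9 -0.9
77.0 76.9 0.52
78.0 77.8 1.41
79.0 78.4 3.47
80.0 79.2 4.81
81.0 80.3 3.76
82.0 81.4 2.98
83.0 82.7 0.51
84.0 83.8 -0.26
85.0 85.0 -1.83
end t 26.88 p [602.1  27.9  54.3] F [12.   1.4 -6.5] gap 14.0
```

```bash
python3 - <<'E'
from h import *
for s in np.arange(85.5,91.1,.5):
    move_straight(P(C+s*D,54),vel=10); wait(.1)
    f=-np.mean([(np.array(current_wrist_force()[:2])@D,wait(.02))[0] for _ in range(5)])
    a=(np.array(current_eef_pos()[:2])-C)@D
    print(s,round(a,2),round(f,2),flush=True)
    if f>1 and s>86.5: break
stat("end")
c=camera("side"); cv2.imwrite("pics/s4.png",cv2.resize(c["img"][130:260,260:420],None,fx=5,fy=4.6,interpolation=cv2.INTER_CUBIC)[:,:,::-1])
E
```

```text
85.5 85.6 -1.88
86.0 86.2 -2.29
86.5 86.8 -2.75
87.0 87.28 -3.37
87.5 87.6 -1.71
88.0 87.87 -0.14
88.5 88.08 1.86
end t 29.92 p [602.2  30.9  54.3] F [12.4 -1.9 -7.9] gap 13.9
```

View pics/s4.png

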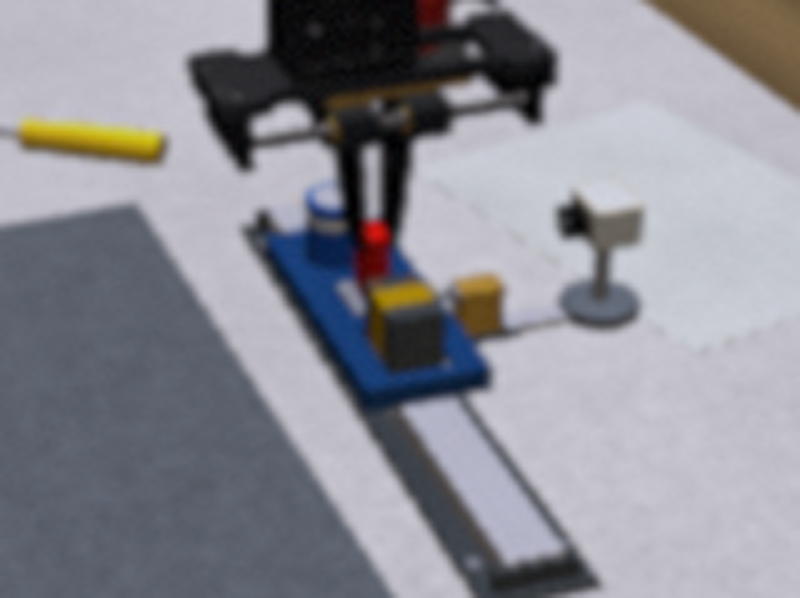

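The picture shows both parts seated and the handle gripped. The force log shows the crest near 83 mm and the pull-in bottoming at 87.9 mm, which agrees with the 87–88 mm from the images. I'll ease off the push, relieve the sideways load, and hand in.

```bash
python3 - <<'E'
from h import *
X=np.array([np.cos(PH),np.sin(PH)])
move_straight(P(C+88*D,54),vel=10); wait(.3); stat("a")
move_straight(P(C+88*D+1.5*X,54),vel=10); wait(.3); stat("b")
if current_wrist_force()[0]<11: move_straight(P(C+88*D+2.5*X,54),vel=10); wait(.3); stat("c")
print((np.array(current_eef_pos()[:2])-C)@D)
if abs(np.array(current_wrist_force()[:2])@D)<2.5: job_done(); print("done")
E
```

```text
a t 30.52 p [602.2  30.6  54.3] F [12.7 -0.2 -6.9] gap 13.6
b t 31.12 p [602.1  30.7  54.3] F [ 6.9 -0.9 -3. ] gap 13.8
c t 31.67 p [602.1  30.8  54.3] F [ 2.9 -2.2  4.2] gap 13.6
87.94645686896172
the job is handed in; nothing more can be done
done
```

I handed the job in at about 32 s: the capacitor and transformer are fully down in their nests, and the carriage is clicked into the ball notch with the red handle still gripped. The screwdriver, jar and tape roll were not touched.

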